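# Set the extending mirror arm to its length mark

### The job

Lift the hinged splash cover of the mirror arm gently back until it rests on its stop. Then slide the mirror's leg out until its pointer lines up with the length mark while the cam lever is still open, and, holding the leg there, squeeze the lever fully closed against the fixed wing. Finish still holding: keep wing and lever squeezed between the fingers with the pointer on the mark and the cover left open, and leave the other things on the counter alone.

Things in the scene. Friction and masses are not known exactly. Their poses are not given: they have to be found in the camera images.
- stand: Mirror arm base, fixed: white rail 70 mm wide (x), 300 mm long (y from -100 to +200 mm), 24 mm high. Origin on the counter, on the rail's centre-line below the head of the retracted leg. +y: the way the leg slides out; x: across the rail; turned up to 20 degrees. At y = -86 mm two cheeks 118 mm high, 8 mm thick, at x = +-40 mm, carry the cover's hinge.
- cover_hinge (a point): Middle of the cover's hinge line, 85 mm on the -y side of the stand's origin, 117 mm above the counter. The hinge line runs along the stand's x axis.
- cover_tab (a point): Grip point on the cover's tab, 149 mm from the hinge line, 117 mm up when closed. White cover: plate 112 (x) x 122 x 5 mm, 130 to 210 g. The tab juts 40 mm from the middle of its +y edge (124 to 164 mm from the hinge), 12 mm wide in x, 14 mm thick. Pinch it from above, closing along the stand's x, so it can swivel between the pads. Fingers may reach 30 mm below its centre line.
- cover (a joint): Cover angle in rad: 0 closed (level, over the leg's head), 1.75 open on its stop (just past upright, leaning towards the stand's -y). Opening carries the tab up and then towards -y. A stiff hinge (0.2 N m): it stays where it is left.
- leg (a joint): How far the leg is slid out in m: 0 fully in (start, resting on its end stop), 0.15 fully out, along the stand's +y. A spring pulls it back in with 2.4 N at the start, rising by 12 N per metre; let go, it slides back.
- pointer (a point): Pointer of the leg: two grey prongs 6 mm wide under the cross plate, one over each shoulder of the rail; this point is midway between them, 28 mm above the counter, 25 mm on the +y side of the head's middle (grip). It moves with the leg.
- mark (a point): Length mark: a dark rib 6 mm wide across both shoulders of the rail, 28 mm above the counter on the rail's centre-line, 55 to 115 mm on the +y side of the pointer's starting place. It cannot be shifted. The pointer is on the mark when both have the same place along the stand's y.
- grip (a point): Middle of the leg's head, 84 mm up: the middle between the fingers, across the rail, when wing and lever are squeezed. It moves with the leg. Wing and paddle reach from 50 to 102 mm above the counter; beside the head nothing is higher than 54 mm. The leg carries a round mirror (116 mm across, top 218 mm up) 240 mm to the +y side.
- plate (a point): Middle of the leg's grey cross plate, on its face towards -y, 84 mm up, 22 mm on the +y side of grip, right behind wing and paddle. 96 mm wide (x), 6 mm thick, from 46 to 100 mm above the counter. Open fingers that straddle wing and lever and move in +y press on it and push the leg out without squeezing the lever.
- wing (a point): Middle of the outer (-x) face of the head's fixed grey wing, 84 mm up, 17 mm on the -x side of grip. The wing is an upright plate 10 mm thick (x), 40 mm long in y (-18 to +22 mm), from 50 to 102 mm above the counter. It moves with the leg.
- paddle (a point): Middle of the outer (+x) face of the cam lever's dark paddle, 84 mm up: an upright plate 10 mm thick, 38 mm long in y, from 50 to 102 mm above the counter, facing the wing. This face is 29 mm on the +x side of grip when open, 17 mm when closed; so wing and lever are 46 mm over their outer faces when open and 34 mm when closed.
- lever (a joint): Cam lever travel in m: 0 open, 0.012 closed. It slides straight towards the wing (stand's -x), against a spring of 3 N at the start and 6 N when closed; it springs open when let go.
- tooth_cup: Bystander: pink toothbrush cup, 72 mm wide, 85 mm high. Origin under its centre.
- blue_mug: Bystander: blue mug with a handle, 76 mm wide, 85 mm high. Origin under its centre.
- cream_jar: Bystander: white cream jar, 56 mm wide, 45 mm high. Origin under its centre.
- soap_dish: Bystander: soap on a white dish 85 x 60 mm, 30 mm high. Origin under its centre.
- green_bottle: Bystander: slim green bottle, 44 mm wide, 120 mm high. Origin under its centre.
- hair_brush: Bystander: brush with a yellow handle, 190 mm long, lying on the counter.
- lotion: Bystander: white lotion bottle, 60 mm wide, 150 mm high. Origin under its centre.

How it is judged:
By the outcome, as a careful person would: the job done as asked, in the order asked, and still so for the second after the job is handed in, while the arm keeps its last pose, push and grip.
It also fails if it takes over 51 s, if anything falls off the work surface, if the arm or the gripper's body presses on something with over 40 N, if the wrist force passes 120 N, or if a joint passes its speed limit or range.

### The arm

A 6-joint arm with a two-finger parallel gripper is mounted at the origin on the work surface. World frame = base frame: x ahead of the robot, y to its left, z up, the work surface at z = 0. Lengths are in m, angles in rad, forces in N, time in s.
With the tool pointing down it reaches from about 0.425 to 0.925 m from the base axis. Payload 12.5 kg.
Tool frame: the origin (TCP) lies at the very end of the fingers, on their centre line; the grasp point (between the pads) lies 19 mm behind it (arm.grasp_offset is the distance from the TCP to the grasp point, in m); z points along the fingers, y is the line along which they close (so a half turn about z gives the same grasp; the last joint's range is limited). The gripper opens to 85 mm and grips with 20 to 120 N. Pads are 22 mm wide; open, the fingers measure 114 mm over their backs; the gripper's body (76 mm by 85 mm) begins 54 mm behind the grasp point. The pads swing forward as they close: fully open they stand 13 mm farther back than shut.
Start: joints at [-0.106, 0.491, 1.559, -0, 1.092, -0.106], TCP at [0.625, 0, 0.202] pointing down, gripper open.
Joint ranges: [-3.1, 3.1], [-0.84, 2.19], [0.05, 2.79], [-1.13, 4.28], [0.06, 2.93], [-2.69, 2.69]. Speed limits (rad/s): [2.22, 2.22, 2.79, 3.14, 3.14, 3.14].

### API

Orientations are given as a 3x3 rotation matrix whose columns are the frame's x, y, z axes.
In Python, from station import arm, kin, viewer, close_job gives the robot as it stands. Calls block until the motion is done:
- arm.goto(position, orientation): joint-space move of the TCP to a pose.
- arm.servo_line(position, feed=0.15, ori=None): straight line of the TCP; ori=None keeps the orientation; feed is the mean speed in m/s.
- arm.move_j(angles): joint-space move.
- arm.move_gripper(opening, f_grip=None): opening from 0.0 (shut) to 1.0 (fully open); f_grip is the grip in N (None keeps the last); returns when the fingers have stopped.
- arm.wait(seconds).
- kin.ik(position, orientation): joint angles nearest the present ones, or None.
- viewer.read_camera(name): name is "scene" or "side" or "wrist"; returns the picture (480x640x3 uint8, red, green, blue); there is no depth.
- viewer.camera_params(name): a dict with "fx", "fy", "cx", "cy" (pixels), "cam_to_world" (4x4, takes a point from camera to world coordinates); the wrist camera has in their place "hand_eye" (4x4, takes a point from camera to tool coordinates, whose origin is the TCP and whose axes are the flange's). Camera axes: x right, y up, looking along -z (the intrinsics and any distortion apply to the point x, -y, -z); pixel columns grow to the right and rows downward; lengths in m; the calibration is good to about 2 mm. A picture is of the moment at which its call begins: read the wrist's pose just before it. camera_params takes no time and is no camera call.
A pose or a line that the arm cannot do raises arm.MotionError and nothing moves.
- close_job(): hands the job in; it is judged then, once.
Readings, each from a call of its own:
- arm.current_clock(): time.
- arm.current_joint_positions(): joint angles.
- arm.current_dq(): joint speeds.
- arm.current_effort(): joint torques, N m.
- arm.current_eef_pos(): TCP position.
- arm.current_orientation(): TCP orientation.
- arm.current_contact_force(): force on the tool from outside, world axes, zero at the start.
- arm.current_torque(): the same for the moment, N m.
- arm.current_opening(): opening from 0.0 (shut) to 1.0 (fully open).
- arm.current_gripper_force(): force on a finger pad.
Only numpy, scipy, OpenCV 4.12 (cv2) and the standard library are available. Lean on these libraries where they do the work, as an engineer would, in place of code of your own. Each camera call takes 0.05 s, during which the arm holds its last target. There are 200 camera calls.

## Working session

There is one attempt and no reset: what is moved stays moved. The work goes in short steps, each a Python script; the robot and the scene stay as the last script left them, time stands still between calls to the robot, and variables do not carry over. Pictures are saved under pics/ and viewed, at most 10 in all, crops included, and the job is handed in when it is done.

```bash
mkdir -p pics; ls; python3 - <<'E'
from station import arm,kin,viewer
import cv2
for n in ("scene","side"):
    cv2.imwrite(f"pics/{n}0.png",viewer.read_camera(n)[:,:,::-1])
    print(n,viewer.camera_params(n))
print(viewer.camera_params("wrist"),arm.current_orientation(),arm.grasp_offset)
E
```

```text
pics
scene {'fx': 441.12146588986394, 'fy': 441.12146588986394, 'cx': 327.4707128614766, 'cy': 236.63369426708695, 'cam_to_world': array([[-0.4764438 , -0.6308437 ,  0.61240307,  1.23544347],
       [ 0.8791827 , -0.3368946 ,  0.33695669,  0.36399941],
       [-0.00625172,  0.69895512,  0.71513821,  0.89642618],
       [ 0.        ,  0.        ,  0.        ,  1.        ]])}
side {'fx': 440.38618662320397, 'fy': 440.38618662320397, 'cx': 322.14781293533355, 'cy': 239.49007250285348, 'cam_to_world': array([[-0.9866922 ,  0.11903475, -0.11076652,  0.47911428],
       [-0.16240106, -0.6878336 ,  0.7074679 ,  0.66608173],
       [ 0.00802433,  0.71604166,  0.69801142,  0.740776  ],
       [ 0.        ,  0.        ,  0.        ,  1.        ]])}
{'fx': 346.27162541068844, 'fy': 346.27162541068844, 'cx': 317.9543382609514, 'cy': 235.44423126341277, 'hand_eye': array([[-6.18392250e-04,  9.49845104e-01,  3.12720157e-01,
         8.10819632e-02],
       [ 9.99998832e-01,  1.50328016e-04,  1.52085879e-03,
         1.25213317e-03],
       [ 1.39756967e-03,  3.12720732e-01, -9.49844087e-01,
        -1.70568229e-01],
       [ 0.00000000e+00,  0.00000000e+00,  0.00000000e+00,
         1.00000000e+00]])} [[ 5.42847113e-06  9.99999523e-01 -9.76271369e-04]
 [ 9.99999994e-01 -5.32611013e-06  1.04851489e-04]
 [ 1.04846239e-04 -9.76271933e-04 -9.99999518e-01]] 0.0187
```

View pics/scene0.png

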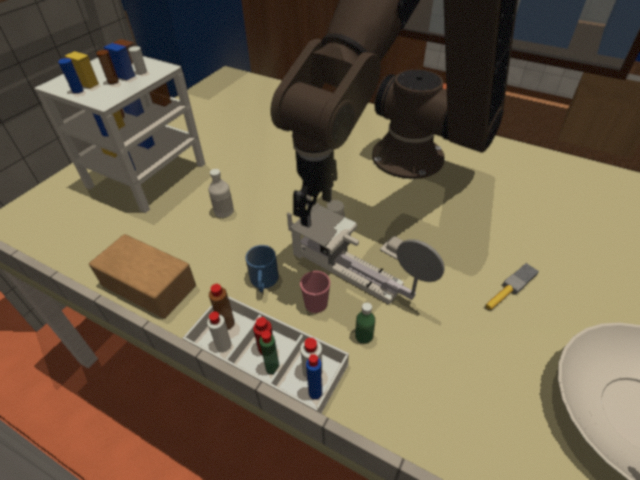

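View pics/side0.png

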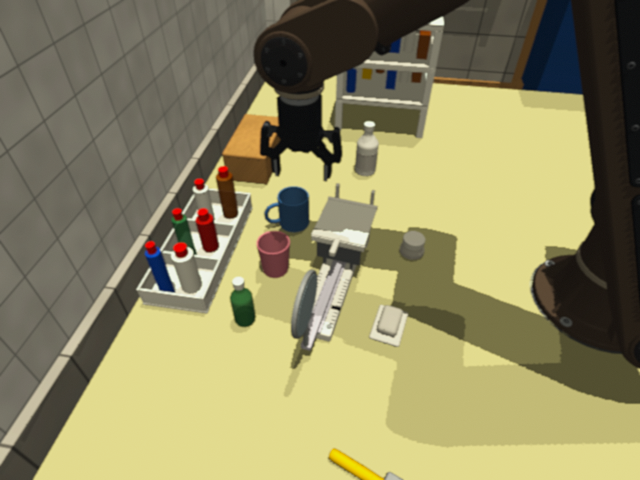

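```bash
python3 - <<'E'
from station import arm,kin,viewer
import cv2,numpy as np
cv2.imwrite("pics/wrist0.png",viewer.read_camera("wrist")[:,:,::-1])
a=cv2.imread("pics/scene0.png")[180:310,270:460]; b=cv2.imread("pics/side0.png")[175:365,270:420]
a=cv2.resize(a,None,fx=2.3,fy=2.3,interpolation=cv2.INTER_CUBIC);b=cv2.resize(b,None,fx=2.3,fy=2.3,interpolation=cv2.INTER_CUBIC)
c=np.zeros((440,800,3),np.uint8);c[:a.shape[0],:a.shape[1]]=a;c[:b.shape[0],445:445+b.shape[1]]=b
cv2.imwrite("pics/crop0.png",c)
E
```

```text
(no output)
```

View pics/wrist0.png

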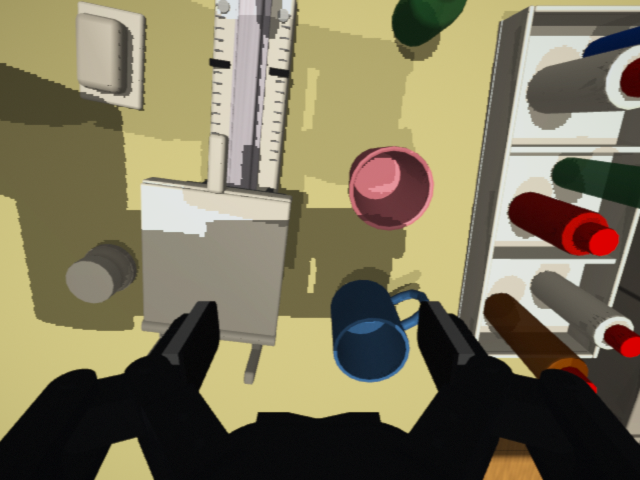

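View pics/crop0.png

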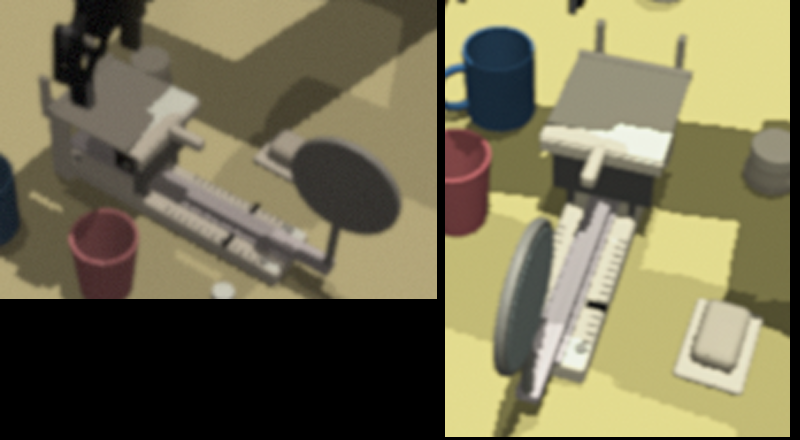

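```bash
cat > h.py <<'E'
from station import arm,kin,viewer,close_job
import cv2,numpy as np
from scipy.optimize import least_squares
def project(P,Tcw,c):
    p=(np.c_[P,np.ones(len(P))]@np.linalg.inv(Tcw).T)[:,:3]
    return np.c_[c['cx']+c['fx']*p[:,0]/-p[:,2], c['cy']-c['fy']*p[:,1]/-p[:,2]]
def wristT(pos,R):
    T=np.eye(4);T[:3,:3]=R;T[:3,3]=pos
    return T@viewer.camera_params("wrist")["hand_eye"]
class Stand:
    def __init__(s,x,y,yaw):
        s.o=np.array([x,y,0]);c,n=np.cos(yaw),np.sin(yaw)
        s.R=np.array([[c,-n,0],[n,c,0],[0,0,1]])
    def w(s,p): return s.o+np.asarray(p)@s.R.T
    def tool(s): # tool x=stand +y, tool y=stand x, z down
        return np.c_[s.R[:,1],s.R[:,0],[0,0,-1]]
E
python3 - <<'E'
from h import *
T=wristT(arm.current_eef_pos(),arm.current_orientation());c=viewer.camera_params("wrist")
px=np.array([[143,180],[291,196],[210,136],[225,136],[210,62],[289,73]])
def pts(v):
    m=v[3]
    return Stand(*v[:3]).w([[-.056,.039,.12],[.056,.039,.12],[-.006,.079,.124],[.006,.079,.124],[-.035,m,.028],[.035,m,.028]])
f=lambda v:(project(pts(v),T,c)-px).ravel()
r=least_squares(f,[.6,0,-.1,.1]);print(r.x,r.fun.reshape(-1,2).round(1))
s=Stand(*r.x[:3])
print("side rib, tab px",project(s.w([[0,.079,.124],[-.035,r.x[3],.028],[-.056,-.085,.12]]),viewer.camera_params("side")["cam_to_world"],viewer.camera_params("side")))
print("scene",project(s.w([[0,.079,.124],[-.035,r.x[3],.028],[.056,.039,.12]]),viewer.camera_params("scene")["cam_to_world"],viewer.camera_params("scene")))
E
```

```text
[ 0.54722193 -0.00562936 -0.1196819   0.13406682] [[-2.2  1.2]
 [ 2.5  3.2]
 [-0.9 -2.8]
 [ 1.6 -0.7]
 [ 0.1  0.4]
 [-1.4 -0.5]]
side rib, tab px [[329.7837442  251.96693795]
 [338.32381388 307.91905649]
 [374.42096974 206.93103054]]
scene [[357.35088918 242.25202575]
 [381.22845952 268.8650819 ]
 [330.50101978 250.36894862]]
```

```bash
python3 - <<'E'
from h import *
s=Stand(.5472,-.0056,-.1197)
arm.goto(s.w([0,.067,.19]),s.tool())
arm.move_gripper(.6,25)
p,R=arm.current_eef_pos(),arm.current_orientation()
im=viewer.read_camera("wrist")[:,:,::-1].copy()
c=viewer.camera_params("wrist")
q=project(s.w([[-.056,.039,.12],[.056,.039,.12],[-.006,.079,.124],[.006,.079,.124],[-.035,.134,.028],[.035,.134,.028]]),wristT(p,R),c)
for a in q: cv2.circle(im,tuple(int(v) for v in a),2,(0,0,255),-1)
cv2.imwrite("pics/w1.png",im);print(q.round(),arm.current_clock())
E
```

```text
[[243. 273.]
 [391. 273.]
 [308. 223.]
 [325. 223.]
 [279. 137.]
 [355. 137.]] 1.0917
```

View pics/w1.png

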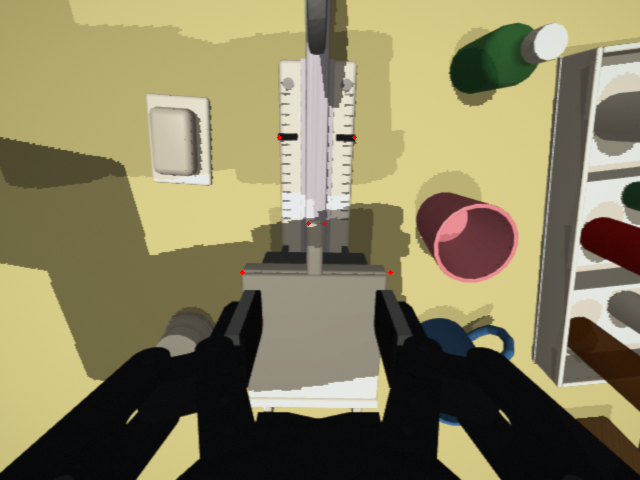

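```bash
python3 - <<'E'
from h import *
s=Stand(.5472,-.0056,-.1197)
dx=-.0012;g=arm.grasp_offset;Rr=.152
arm.servo_line(s.w([dx,.067,.117-g]),.1)
arm.move_gripper(0,25)
print("grip",arm.current_opening(),arm.current_contact_force().round(1) if hasattr(arm.current_contact_force(),'round') else arm.current_contact_force(),arm.current_clock())
for a in np.linspace(0,1.75,13)[1:]:
    arm.servo_line(s.w([dx,-.085+Rr*np.cos(a),.117+Rr*np.sin(a)-g]),.07)
    print(round(a,2),s.R.T@np.array(arm.current_contact_force()),arm.current_opening())
print(arm.current_clock())
cv2.imwrite("pics/side1.png",cv2.resize(viewer.read_camera("side")[100:300,240:440,::-1],None,fx=2.5,fy=2.5))
E
```

```text
grip -0.00035404040229717015 [-0.5  0.2  0.4] 2.7
0.15 [ 0.13839312  0.08729953 -0.1411879 ] 0.0036781179755217123
0.29 [-1.12711456  0.24626762  0.47260072] 0.0012213687432384038
0.44 [ 0.14067802 -0.76180535  0.33234915] -0.003591337330748419
0.58 [-0.09934068 -1.07755187  0.36660441] 0.0020528680402437344
0.73 [-0.07122661  0.4183993  -0.91730203] -0.0015984226957555389
0.88 [-0.49025422 -0.00886165  0.53926008] 0.002745666369924152
1.02 [ 0.6487591  -0.09007237  0.26572129] 0.0006022424482914078
1.17 [0.26503177 0.76801237 0.18805759] 0.0005787871891510122
1.31 [ 0.39160884 -0.64468188  0.16239   ] -0.00421666385300984
1.46 [ 0.29074369 -0.07200498 -0.04105345] -0.000806877946245857
1.6 [-0.06841614  0.0511006   0.13971634] -0.00012190446685071163
1.75 [-0.29188984  0.24659729  0.81620519] -0.002350893568195077
8.3
```

View pics/side1.png

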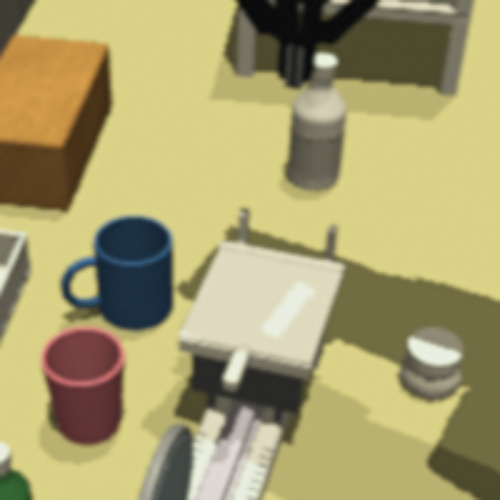

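```bash
python3 - <<'E'
from h import *
s=Stand(.5472,-.0056,-.1197)
dx=-.0012;g=arm.grasp_offset
arm.move_gripper(.6)
arm.servo_line(s.w([dx,.067,.2]),.25)
arm.servo_line(s.w([dx,.067,.117-g]),.12)
p=arm.current_eef_pos();print(s.R.T@(p-s.o),arm.current_clock(),arm.current_contact_force())
w=viewer.read_camera("wrist")[::,:,::-1];b=viewer.read_camera("side")[130:280,240:440,::-1]
c=np.zeros((600,800,3),np.uint8);c[:300,:400]=cv2.resize(w,(400,300));c[:300,400:]=cv2.resize(b,(400,300))
c[300:]=cv2.resize(viewer.read_camera("scene")[150:290,230:430,::-1],(800,300),interpolation=cv2.INTER_CUBIC)
cv2.imwrite("pics/c2.png",c)
E
```

```text
[-0.00080339  0.06689913  0.09894061] 10.7833 [-0.35417935 -0.39274914  0.78874235]
```

View pics/c2.png

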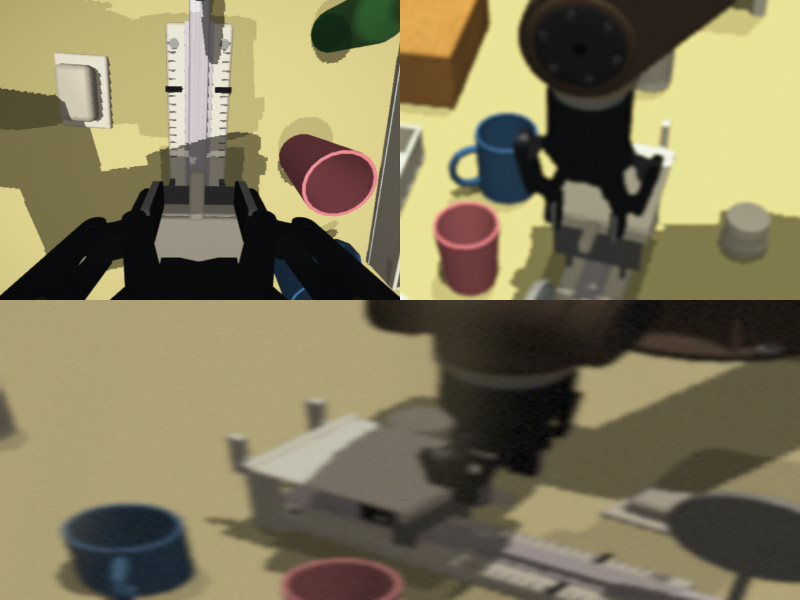

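```bash
python3 - <<'E'
from h import *
ims=[]
for o in (.25,.14,0):
    arm.move_gripper(o,25)
    print(o,arm.current_opening(),arm.current_gripper_force(),arm.current_contact_force(),arm.current_clock())
    if o!=.14:ims.append(cv2.resize(viewer.read_camera("wrist")[220:400,190:450,::-1],(400,277)))
    if o!=.14:ims.append(cv2.resize(viewer.read_camera("scene")[200:290,300:430,::-1],(400,277),interpolation=cv2.INTER_CUBIC))
cv2.imwrite("pics/c3.png",np.vstack([np.hstack(ims[:2]),np.hstack(ims[2:])]))
E
```

```text
0.25 0.25020208909170916 0.0 [ 0.18938544 -0.39101641 -0.32354883] 11.325
0.14 0.13837953363034652 0.0 [ 0.18945218 -0.36348768 -0.58704343] 11.6833
0 0.0021355337356598666 0.0 [-0.00477699 -0.05352925 -0.9299824 ] 11.9583
```

View pics/c3.png

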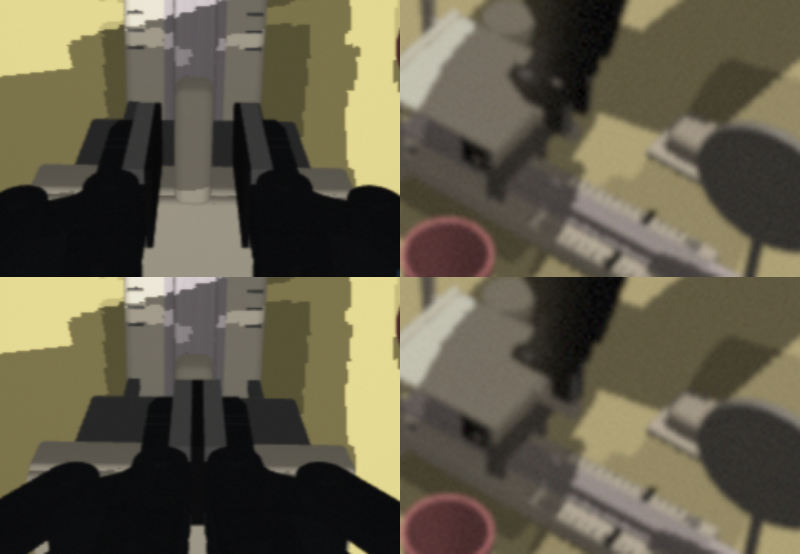

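```bash
python3 - <<'E'
from h import *
s=Stand(.5472,-.0056,-.1197)
print(arm.current_joint_positions(),arm.current_eef_pos(),arm.current_orientation())
S=viewer.camera_params("scene");D=viewer.camera_params("side")
for z in (.09,.099,.11,.12,.13):
    P=s.w([[0,.067,z]]); Q=s.w([[-.03,.067,z],[.03,.067,z]])
    print(z,"scene",project(P,S["cam_to_world"],S).round(1),"side",project(Q,D["cam_to_world"],D).round(1).tolist())
print("tabtip/base scene",project(s.w([[0,.079,.124],[0,.039,.124],[0,.079,.115]]),S["cam_to_world"],S).round(1))
E
```

```text
[-8.77514031e-03  5.25038768e-01  1.83369470e+00  1.84473680e-05
  7.82866919e-01  1.10955244e-01] [0.55401476 0.06104456 0.09830403] [[ 1.19457510e-01  9.92839314e-01 -7.61800562e-06]
 [ 9.92839314e-01 -1.19457510e-01  1.30785508e-05]
 [ 1.20748714e-05 -9.12578658e-06 -1.00000000e+00]]
0.09 scene [[352.7 249.7]] side [[345.4, 262.7], [316.8, 256.5]]
0.099 scene [[352.8 247.2]] side [[345.6, 259.7], [316.8, 253.4]]
0.11 scene [[353.  244.2]] side [[345.9, 255.9], [316.8, 249.6]]
0.12 scene [[353.1 241.3]] side [[346.1, 252.3], [316.8, 246.1]]
0.13 scene [[353.3 238.5]] side [[346.4, 248.8], [316.8, 242.5]]
tabtip/base scene [[357.4 242.3]
 [343.6 235.5]
 [357.2 244.8]]
```

```bash
python3 - <<'E'
from h import *
s=Stand(.5472,-.0056,-.1197)
arm.move_gripper(.5)
arm.servo_line(s.w([-.0012,.067,.076]),.08)
print(arm.current_contact_force(),arm.current_clock())
arm.move_gripper(0,25)
print(arm.current_opening(),arm.current_gripper_force(),arm.current_contact_force(),arm.current_clock())
w=viewer.read_camera("wrist")[160:400,160:480,::-1];b=viewer.read_camera("side")[180:290,270:417,::-1]
cv2.imwrite("pics/c4.png",np.hstack([cv2.resize(w,(400,300)),cv2.resize(b,(400,300),interpolation=cv2.INTER_CUBIC)]))
E
```

```text
[0.82033833 0.61002532 0.16639689] 12.9667
0.13667618324163486 27.903199195861816 [-5.74180612 -0.13828744  4.8534801 ] 13.3417
```

```bash
python3 - <<'E'
from h import *
s=Stand(.5472,-.0056,-.1197)
F=lambda:(s.R.T@np.array(arm.current_contact_force())).round(1)
dx=-.0024;Rr=.152
arm.servo_line(s.w([dx,.067,.077]),.03);print(F())
for a in np.linspace(0,1.70,12)[1:]:
    arm.servo_line(s.w([dx,-.085+Rr*np.cos(a),.077+Rr*np.sin(a)]),.07)
    f=F();print(round(a,2),f,round(arm.current_opening(),3))
    if abs(f).max()>25: break
print(arm.current_clock())
cv2.imwrite("pics/side2.png",cv2.resize(viewer.read_camera("side")[100:300,240:440,::-1],None,fx=2.5,fy=2.5))
E
```

```text
[0.2 0.2 0.2]
0.15 [-1.2 -4.2 -0.3] 0.136
0.31 [-0.9 -5.3 -0.6] 0.134
0.46 [-1.4 -3.7 -1.9] 0.137
0.62 [-5.  -2.9 -1.6] 0.135
0.77 [-6.1 -2.  -0.9] 0.131
0.93 [-7.5 -1.8 -2.5] 0.134
1.08 [-8.4 -1.2 -1.9] 0.131
1.24 [-10.4  -0.1  -1.7] 0.133
1.39 [-12.2  -0.1  -0. ] 0.133
1.55 [-14.9   0.2   1.2] 0.134
1.7 [-17.9  -0.2   3.1] 0.131
19.0083
```

```bash
python3 - <<'E'
from h import *
s=Stand(.5472,-.0056,-.1197)
F=lambda:(s.R.T@np.array(arm.current_contact_force())).round(1)
dx=-.0054;Rr=.152
for a in (1.7,1.75,1.775,1.80):
    arm.servo_line(s.w([dx,-.085+Rr*np.cos(a),.077+Rr*np.sin(a)]),.03)
    f=F();print(round(a,3),f,np.array(arm.current_torque()).round(2))
    if f[1]>4: break
print(arm.current_clock())
cv2.imwrite("pics/side2.png",cv2.resize(viewer.read_camera("side")[100:300,240:440,::-1],None,fx=2.5,fy=2.5))
E
```

```text
1.7 [-0.6 -0.8  0.2] [0.01 0.33 0.03]
1.75 [-3.3 -0.3  6.1] [ 0.2   0.51 -0.04]
1.775 [-3.8 -0.9  6.3] [ 0.23  0.59 -0.02]
1.8 [-3.9 -0.6  6.9] [ 0.25  0.68 -0.01]
20.2583
```

```bash
python3 - <<'E'
from h import *
s=Stand(.5472,-.0056,-.1197)
F=lambda:(s.R.T@np.array(arm.current_contact_force())).round(1)
dx=-.006;Rr=.152
for a in (1.82,1.84,1.86,1.88):
    arm.servo_line(s.w([dx,-.085+Rr*np.cos(a),.078+Rr*np.sin(1.75)]),.02)
    f=F();print(round(a,3),f,np.array(arm.current_torque()).round(2))
    if f[1]>3.5: break
print(arm.current_clock())
w=viewer.read_camera("scene")[110:290,200:440,::-1];b=viewer.read_camera("side")[90:270,240:480,::-1]
cv2.imwrite("pics/c5.png",np.hstack([cv2.resize(w,(400,300)),cv2.resize(b,(400,300),interpolation=cv2.INTER_CUBIC)]))
E
```

```text
1.82 [  5.4   3.  -14.4] [ 0.46 -0.96 -0.04]
1.84 [  6.1   3.4 -16. ] [ 0.46 -1.1  -0.03]
1.86 [  6.   17.1 -14.9] [ 2.51 -1.47 -0.06]
21.2583
```

View pics/c5.png

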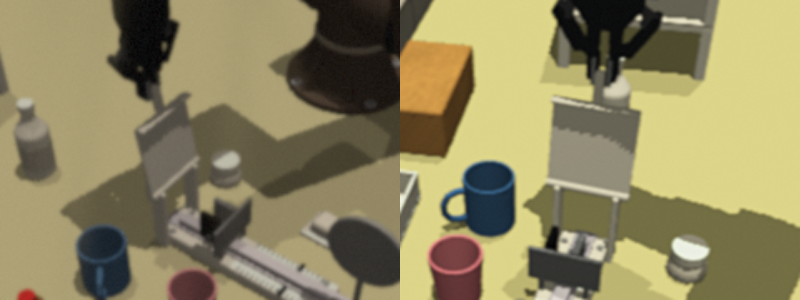

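```bash
python3 - <<'E'
from h import *
s=Stand(.5472,-.0056,-.1197)
s2=Stand(*s.w([-.0037,0,0])[:2],-.1387)
arm.move_gripper(.45)
p=np.array(arm.current_eef_pos());arm.servo_line(p+[0,0,.065],.15)
arm.servo_line(s.w([-.003,.02,.29]),.3)
arm.servo_line(s.w([-.003,.02,.17]),.2,ori=s.tool())
arm.move_gripper(.82)
p,R=arm.current_eef_pos(),arm.current_orientation()
im=viewer.read_camera("wrist")[:,:,::-1].copy();np.savez("w2.npz",im=im,p=p,R=R)
cv2.imwrite("pics/w2raw.png",im)
c=viewer.camera_params("wrist")
for st,col in((s,(0,0,255)),(s2,(0,255,0))):
    q=project(st.w([[-.048,.028,.1],[.048,.028,.1],[-.017,-.018,.102],[.029,-.018,.102],[-.035,.134,.028],[.035,.134,.028],[-.028,.025,.028],[.028,.025,.028]]),wristT(p,R),c)
    for a in q: cv2.circle(im,tuple(int(v) for v in a),2,col,-1)
    print(q.round().tolist())
cv2.imwrite("pics/w2.png",im);print(arm.current_clock())
E
```

```text
[[255.0, 227.0], [387.0, 227.0], [298.0, 286.0], [359.0, 286.0], [278.0, 80.0], [363.0, 80.0], [290.0, 208.0], [350.0, 208.0]]
[[250.0, 226.0], [382.0, 229.0], [293.0, 286.0], [353.0, 287.0], [277.0, 79.0], [361.0, 81.0], [287.0, 207.0], [347.0, 209.0]]
24.175
```

View pics/w2.png

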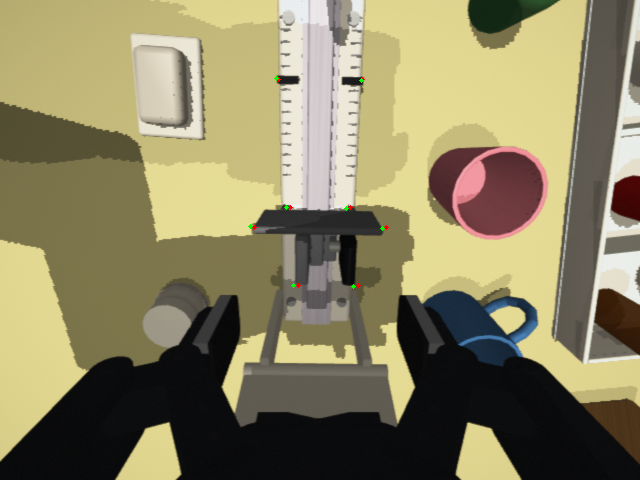

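```bash
cat >> h.py <<'E'
s=Stand(.5472,-.0056,-.1197)
s3=Stand(*s.w([-.0013,0,0])[:2],-.130)
F=lambda:(s3.R.T@np.array(arm.current_contact_force())).round(1)
E
python3 - <<'E'
from h import *
arm.servo_line(s3.w([0,.002,.15]),.15,ori=s3.tool())
arm.servo_line(s3.w([0,.002,.07]),.15)
ok=True
for z in (.055,.045,.037,.030):
    arm.servo_line(s3.w([0,.002,z]),.05);f=F();print(z,f)
    if abs(f).max()>4: ok=False;break
if ok:
    for y in (.008,.013,.020,.06):
        arm.servo_line(s3.w([0,y,z]),.06);print(y,F(),arm.current_opening())
    p,R=arm.current_eef_pos(),arm.current_orientation()
    im=viewer.read_camera("wrist")[:,:,::-1].copy();np.savez("w3.npz",im=im,p=p,R=R);cv2.imwrite("pics/w3.png",im)
    print(s3.R.T@(p-s3.o))
    g=cv2.cvtColor(im,cv2.COLOR_BGR2GRAY);c=viewer.camera_params("wrist")
    ys=np.arange(.03,.16,.002)
    for x in(-.029,.029):
        q=project(s3.w(np.c_[np.full(len(ys),x),ys,np.full(len(ys),.028)]),wristT(p,R),c).round().astype(int)
        print(x,[(int(y*1000+.5),int(q_[1]),int(g[q_[1],q_[0]])) for y,q_ in zip(ys,q) if 0<=q_[1]<480 and 0<=q_[0]<640])
print(arm.current_clock())
E
```

```text
0.055 [ 0.3 -0.2  0.5]
0.045 [-0.5  0.1 -0.6]
0.037 [-0.1  0.1 -0. ]
0.03 [ 0.2  0.4 -0.5]
0.008 [0.1 0.3 0.3] 0.8191124326535104
0.013 [ 0.2 -2.   1.2] 0.8230554827571905
0.02 [ 0.2 -2.8  0.9] 0.8167789516299663
0.06 [ 1.  -3.4  2.1] 0.8198206724326941
[-0.00016163  0.06004443  0.02996833]
-0.029 [(30, 326, 53), (32, 322, 52), (34, 319, 49), (36, 316, 42), (38, 313, 42), (40, 310, 44), (42, 307, 43), (44, 304, 43), (46, 301, 41), (48, 297, 44), (50, 294, 42), (52, 291, 44), (54, 288, 43), (56, 285, 42), (58, 281, 43), (60, 278, 43), (62, 275, 43), (64, 271, 43), (66, 268, 41), (68, 264, 42), (70, 261, 49), (72, 257, 40), (74, 254, 39), (76, 250, 50), (78, 247, 59), (80, 243, 234), (82, 240, 240), (84, 236, 145), (86, 233, 241), (88, 229, 241), (90, 225, 241), (92, 222, 157), (94, 218, 234), (96, 214, 241), (98, 210, 241), (100, 207, 210), (102, 203, 171), (104, 199, 241), (106, 195, 240), (108, 191, 241), (110, 187, 123), (112, 183, 240), (114, 179, 241), (116, 175, 241), (118, 171, 126), (120, 167, 241), (122, 163, 241), (124, 159, 241), (126, 154, 237), (128, 150, 132), (130, 146,
[... 589 characters left out ...]
 (76, 251, 42), (78, 247, 79), (80, 243, 121), (82, 240, 117), (84, 236, 111), (86, 233, 119), (88, 229, 121), (90, 225, 239), (92, 222, 135), (94, 218, 234), (96, 214, 239), (98, 210, 240), (100, 207, 140), (102, 203, 233), (104, 199, 240), (106, 195, 240), (108, 191, 240), (110, 187, 124), (112, 183, 239), (114, 179, 239), (116, 175, 240), (118, 171, 123), (120, 167, 240), (122, 163, 239), (124, 159, 239), (126, 154, 220), (128, 150, 233), (130, 146, 236), (132, 142, 27), (134, 137, 26), (136, 133, 26), (138, 129, 239), (140, 124, 239), (142, 120, 239), (144, 115, 157), (146, 111, 232), (148, 106, 240), (150, 102, 239), (152, 97, 204), (154, 92, 233), (156, 88, 239), (158, 83, 239)]
28.225
```

```bash
cat >> h.py <<'E'
def prof(x,y0,y1,z=.028,im=None,step=.0005):
    from scipy.ndimage import map_coordinates
    p,R=arm.current_eef_pos(),arm.current_orientation()
    if im is None: im=viewer.read_camera("wrist")
    g=cv2.cvtColor(np.ascontiguousarray(im),cv2.COLOR_RGB2GRAY).astype(float)
    ys=np.arange(y0,y1,step)
    q=project(s3.w(np.c_[np.full(len(ys),x),ys,np.full(len(ys),z)]),wristT(p,R),viewer.camera_params("wrist"))
    return ys,map_coordinates(g,[q[:,1],q[:,0]],order=1)
E
python3 - <<'E'
from h import *
arm.servo_line(s3.w([0,.108,.030]),.06);print(F())
im=viewer.read_camera("wrist");cv2.imwrite("pics/w4.png",im[:,:,::-1])
p=arm.current_eef_pos();print(s3.R.T@(p-s3.o))
for x in(-.031,-.028,.026,.029,.032):
    ys,v=prof(x,.118,.142,im=im);print(x,list(v.astype(int)))
print(arm.current_clock())
E
```

```text
[ 2.9 -3.3 -0.4]
[1.12508306e-05 1.07765782e-01 2.99708858e-02]
-0.031 [np.int64(58), np.int64(62), np.int64(56), np.int64(49), np.int64(49), np.int64(49), np.int64(49), np.int64(49), np.int64(49), np.int64(49), np.int64(49), np.int64(49), np.int64(49), np.int64(49), np.int64(48), np.int64(54), np.int64(80), np.int64(105), np.int64(111), np.int64(111), np.int64(113), np.int64(112), np.int64(110), np.int64(192), np.int64(228), np.int64(231), np.int64(228), np.int64(181), np.int64(79), np.int64(26), np.int64(20), np.int64(20), np.int64(20), np.int64(19), np.int64(20), np.int64(20), np.int64(20), np.int64(20), np.int64(19), np.int64(17), np.int64(24), np.int64(92), np.int64(220), np.int64(230), np.int64(231), np.int64(232), np.int64(231), np.int64(231)]
-0.028 [np.int64(58), np.int64(64), np.int64(59), np.int64(42), np.int64(39), np.int64(40), np.int64(42), np.int64(47), np.int64(49), np.int64(50), np.int64(50), np.int64(49), np.int64(50), np.int64(54), np.int64(57), np.int64(83), np.int64(162), np.int64(229), np.int64(233), np.int64(218), np.int64(150), np.int64(117), np.int64(101), np
[... 1720 characters left out ...]
, np.int64(235)]
0.032 [np.int64(43), np.int64(42), np.int64(40), np.int64(40), np.int64(40), np.int64(40), np.int64(40), np.int64(40), np.int64(40), np.int64(40), np.int64(40), np.int64(41), np.int64(41), np.int64(41), np.int64(45), np.int64(63), np.int64(84), np.int64(96), np.int64(96), np.int64(90), np.int64(88), np.int64(90), np.int64(97), np.int64(99), np.int64(100), np.int64(97), np.int64(70), np.int64(31), np.int64(12), np.int64(8), np.int64(8), np.int64(9), np.int64(8), np.int64(8), np.int64(8), np.int64(8), np.int64(9), np.int64(9), np.int64(9), np.int64(20), np.int64(62), np.int64(140), np.int64(178), np.int64(185), np.int64(186), np.int64(185), np.int64(187), np.int64(186)]
29.225
```

```bash
python3 - <<'E'
from h import *
arm.servo_line(s3.w([0,.1204,.030]),.04);print(F())
im=viewer.read_camera("wrist");cv2.imwrite("pics/w5.png",im[:,:,::-1])
p=arm.current_eef_pos();print(s3.R.T@(p-s3.o))
for x in(-.034,-.031,-.028,-.025,-.021,.021,.025,.029,.032,.034):
    ys,v=prof(x,.126,.144,im=im);print(x,v.astype(int).tolist())
print(arm.current_clock())
E
```

```text
[ 2.3 -3.6 -0.5]
[-1.65121683e-06  1.20193861e-01  2.99869146e-02]
-0.034 [47, 47, 47, 47, 47, 47, 47, 47, 50, 66, 69, 59, 50, 48, 48, 48, 48, 48, 48, 48, 46, 42, 40, 32, 21, 18, 40, 72, 91, 107, 148, 169, 172, 174, 175, 177]
-0.031 [47, 47, 47, 46, 46, 47, 46, 47, 49, 61, 61, 54, 48, 48, 48, 48, 48, 48, 47, 47, 48, 48, 48, 48, 46, 36, 70, 153, 222, 229, 229, 229, 229, 229, 229, 229]
-0.028 [39, 44, 47, 47, 47, 47, 47, 47, 49, 60, 69, 59, 38, 34, 34, 34, 34, 34, 35, 35, 35, 37, 40, 42, 40, 32, 54, 101, 162, 228, 234, 234, 234, 234, 234, 234]
-0.025 [39, 40, 41, 44, 46, 48, 48, 48, 49, 68, 90, 79, 38, 13, 7, 8, 8, 8, 9, 12, 17, 19, 18, 16, 11, 38, 121, 201, 231, 234, 234, 234, 234, 234, 234, 234]
-0.021 [39, 39, 39, 39, 39, 39, 39, 39, 45, 74, 95, 80, 38, 11, 8, 9, 8, 7, 7, 8, 12, 17, 18, 16, 10, 37, 120, 201, 231, 234, 234, 234, 234, 234, 234, 234]
0.021 [40, 39, 40, 39, 39, 39, 39, 39, 48, 83, 90, 61, 23, 8, 8, 8, 8, 7, 6, 6, 7, 8, 7, 7, 9, 29, 73, 105, 110, 110, 110, 110, 111, 111, 111, 110]
0.025 [40, 39, 39, 39, 39, 39, 39, 41, 57, 87, 91, 60, 23, 8, 8, 7, 7, 7, 7, 7, 7, 8, 9, 7, 9, 29, 73, 105, 110, 111, 111, 111, 111, 111, 111, 110]
0.029 [39, 39, 39, 39, 39, 39, 39, 39, 39, 38, 38, 38, 38, 38, 39, 39, 39, 39, 39, 39, 40, 40, 40, 39, 29, 36, 75, 106, 111, 111, 111, 111, 111, 111, 111, 111]
0.032 [39, 39, 39, 39, 39, 39, 39, 40, 41, 42, 41, 40, 39, 39, 39, 39, 39, 39, 39, 40, 40, 39, 38, 37, 28, 42, 73, 95, 99, 99, 100, 100, 99, 100, 100, 100]
0.034 [39, 39, 40, 40, 40, 39, 39, 39, 41, 42, 40, 39, 39, 39, 38, 38, 37, 32, 27, 21, 15, 10, 8, 8, 15, 37, 64, 79, 83, 83, 82, 82, 83, 82, 82, 82]
29.7333
```

```bash
python3 - <<'E'
from h import *
arm.move_gripper(0,40);arm.wait(.3)
print(F(),arm.current_opening()*85,arm.current_gripper_force(),s3.R.T@(arm.current_eef_pos()-s3.o))
im=viewer.read_camera("wrist");cv2.imwrite("pics/w6.png",im[:,:,::-1])
for x in(-.031,-.022,.022,.03):
    ys,v=prof(x,.126,.144,im=im);print(x,v.astype(int).tolist())
a,b=cv2.imread("pics/w5.png").astype(int),im[:,:,::-1].astype(int)
c=cv2.imread("pics/side2.png");print(arm.current_clock())
E
```

```text
[-11.8  -4.6  19.8] 32.7514863968213 43.55914358049631 [-0.00180971  0.12026894  0.03107398]
-0.031 [48, 49, 49, 49, 49, 49, 49, 49, 51, 62, 77, 55, 50, 49, 49, 49, 49, 49, 48, 49, 50, 50, 49, 49, 45, 36, 43, 124, 212, 230, 232, 232, 231, 232, 232, 232]
-0.022 [41, 41, 41, 41, 41, 41, 41, 41, 45, 67, 106, 105, 47, 17, 9, 7, 7, 8, 8, 9, 9, 16, 19, 16, 13, 29, 101, 224, 235, 237, 237, 237, 237, 237, 236, 236]
0.022 [40, 41, 41, 41, 41, 41, 40, 42, 56, 81, 100, 66, 29, 12, 8, 8, 8, 8, 10, 8, 9, 8, 7, 6, 10, 30, 80, 106, 113, 113, 113, 113, 113, 113, 113, 113]
0.03 [40, 40, 41, 40, 40, 40, 40, 41, 41, 41, 41, 40, 40, 41, 40, 40, 40, 40, 40, 41, 41, 40, 41, 40, 35, 34, 79, 105, 110, 112, 112, 112, 112, 112, 112, 111]
30.5083
```

```bash
python3 - <<'E'
from h import *
arm.servo_line(s3.w([-.0029,.1204,.0325]),.02);arm.wait(.2)
print(F(),arm.current_opening()*85,arm.current_gripper_force(),s3.R.T@(arm.current_eef_pos()-s3.o))
im=viewer.read_camera("wrist")
for x in(-.031,.022,.03):
    ys,v=prof(x,.126,.144,im=im);print(x,v.astype(int).tolist())
sd=viewer.read_camera("side")[:,:,::-1];cv2.imwrite("pics/side9.png",sd)
now=cv2.resize(sd[90:270,240:480],(400,300),interpolation=cv2.INTER_CUBIC)
t=cv2.imread("pics/c5.png")[95:125,540-400:650-400+400][:, :0+0] if 0 else cv2.imread("pics/c5.png")[:,400:][92:125,140:250]
r=cv2.matchTemplate(now,t,cv2.TM_CCOEFF_NORMED);print(cv2.minMaxLoc(r),"expect (140,92)")
print(arm.current_clock())
E
```

```text
[ 10.1  -3.5 -16.4] 31.970367934321906 49.979632291942835 [-0.0020055   0.12013834  0.03142666]
-0.031 [46, 48, 48, 49, 48, 48, 49, 49, 52, 72, 66, 53, 49, 49, 49, 49, 49, 49, 49, 49, 49, 49, 48, 48, 40, 31, 69, 153, 226, 232, 232, 233, 233, 232, 232, 232]
0.022 [41, 40, 41, 41, 40, 40, 41, 45, 62, 98, 106, 70, 28, 10, 8, 8, 8, 8, 8, 8, 8, 8, 7, 7, 8, 32, 79, 108, 113, 113, 113, 113, 113, 113, 113, 114]
0.03 [41, 41, 41, 40, 40, 40, 39, 40, 41, 41, 40, 40, 40, 40, 40, 40, 40, 40, 41, 40, 40, 40, 39, 38, 23, 35, 79, 107, 112, 112, 112, 111, 111, 112, 112, 111]
(-0.5472840666770935, 0.818025529384613, (152, 61), (216, 248)) expect (140,92)
31.15
```

```bash
python3 - <<'E'
from h import *
arm.servo_line(s3.w([-.0016,.1204,.0313]),.02);arm.wait(.2)
print(F(),arm.current_opening()*85,arm.current_gripper_force())
for x in(-.031,.03):
    ys,v=prof(x,.134,.142);print(x,v.astype(int).tolist())
sc=viewer.read_camera("scene")[:,:,::-1];now=cv2.resize(sc[110:290,200:440],(400,300))
t=cv2.imread("pics/c5.png")[105:200,132:190]
r=cv2.matchTemplate(now,t,cv2.TM_CCOEFF_NORMED);print(cv2.minMaxLoc(r),"expect (132,105)",r[105,132])
print(arm.current_clock())
E
```

```text
[-2.9 -4.   4.6] 31.75945006070529 57.54371412098408
-0.031 [49, 49, 49, 50, 50, 49, 48, 48, 43, 36, 54, 134, 223, 231, 232, 232]
0.03 [40, 40, 40, 41, 41, 41, 40, 39, 33, 42, 83, 108, 110, 111, 111, 111]
(-0.5937637686729431, 0.6340952515602112, (314, 152), (243, 45)) expect (132,105) 0.5707097
31.75
```

```bash
python3 - <<'E'
from h import *
sc=viewer.read_camera("scene")[:,:,::-1];now=cv2.resize(sc[110:290,200:440],(400,300))
old=cv2.imread("pics/c5.png")[:,:400]
E=lambda i:cv2.Canny(cv2.GaussianBlur(i,(5,5),1.5),25,60)
blur=lambda e:cv2.GaussianBlur(e.astype(np.float32),(0,0),1.5)
for nm,(y0,y1,x0,x1) in dict(cover=(92,205,128,200),upper=(92,150,128,200),lower=(150,215,130,200)).items():
    r=cv2.matchTemplate(blur(E(now))[y0-20:y1+20,x0-20:x1+20],blur(E(old))[y0:y1,x0:x1],cv2.TM_CCOEFF_NORMED)
    print(nm,cv2.minMaxLoc(r)[1::2],"expect (20,20)")
C=viewer.camera_params("scene")
for a in (1.2,1.5,1.65,1.75):
    d=-.085+.124*np.cos(a);z=.117+.124*np.sin(a)
    print(a,((project(s3.w([[-.056,d,z],[.056,d,z]]),C["cam_to_world"],C)-[200,110])*5/3).round().tolist())
for y in range(80,215,6): print(y,now[y,120:215:5].mean(axis=1).astype(int).tolist(),old[y,120:215:5].mean(axis=1).astype(int).tolist())
E
```

```text
cover (0.7051963210105896, (20, 20)) expect (20,20)
upper (0.73334801197052, (20, 20)) expect (20,20)
lower (0.7035701274871826, (20, 20)) expect (20,20)
1.2 [[218.0, 112.0], [171.0, 153.0]]
1.5 [[198.0, 98.0], [150.0, 138.0]]
1.65 [[188.0, 94.0], [139.0, 134.0]]
1.75 [[181.0, 92.0], [133.0, 131.0]]
80 [152, 151, 152, 152, 150, 151, 151, 152, 151, 152, 152, 151, 153, 152, 152, 151, 152, 152, 151] [148, 124, 81, 24, 10, 16, 21, 19, 105, 149, 149, 150, 151, 151, 150, 150, 150, 150, 151]
86 [152, 151, 152, 152, 152, 151, 154, 171, 149, 152, 152, 151, 152, 152, 152, 150, 151, 151, 151] [150, 150, 149, 98, 11, 26, 51, 71, 110, 149, 151, 150, 151, 151, 150, 150, 150, 150, 149]
92 [153, 153, 151, 151, 151, 151, 108, 95, 122, 152, 151, 153, 161, 172, 160, 152, 152, 153, 152] [151, 151, 150, 113, 14, 26, 55, 78, 106, 152, 149, 151, 135, 115, 137, 151, 151, 151, 150]
98 [151, 151, 152, 151, 152, 152, 130, 82, 108, 149, 153, 171, 185, 161, 148, 152, 151, 152, 152] [151, 150, 151, 146, 102, 47, 61, 76, 84, 146, 145, 110, 82, 94, 138, 151, 150, 151, 151]
104 [153, 152, 152, 153, 151, 152, 144, 82
[... 2724 characters left out ...]
152, 152, 151, 152, 150, 134, 85, 142, 131, 142, 151, 151, 152, 103, 77, 81, 133, 87, 84] [82, 82, 81, 82, 83, 79, 81, 142, 130, 113, 82, 83, 92, 88, 76, 80, 137, 151, 150]
200 [150, 151, 151, 151, 150, 145, 93, 82, 76, 103, 150, 152, 152, 109, 75, 79, 99, 84, 84] [84, 83, 83, 82, 82, 81, 75, 80, 75, 84, 83, 96, 143, 110, 74, 79, 138, 150, 149]
206 [152, 152, 153, 151, 152, 152, 142, 78, 75, 87, 115, 130, 135, 113, 89, 81, 123, 112, 91] [83, 83, 82, 82, 82, 82, 80, 75, 75, 82, 83, 97, 130, 105, 86, 79, 136, 149, 144]
212 [152, 151, 152, 151, 152, 151, 138, 80, 74, 82, 86, 104, 163, 182, 141, 132, 146, 151, 146] [82, 83, 81, 82, 82, 82, 80, 75, 74, 82, 79, 81, 138, 151, 123, 130, 95, 68, 110]
```

Cover edges are in the same place as when it was pressed on its stop, and they match the 1.75 rad projection. The pointer is on the mark and the lever is squeezed shut.

```bash
python3 -c "
from h import *
print(F(),arm.current_opening()*85,arm.current_gripper_force(),arm.current_clock())
print(close_job())"
```

```text
[-3.4 -4.3  3.6] 32.10130297945197 57.695529609918594 31.8
the job is handed in; nothing more can be done
None
```

I handed the job in at 31.8 s: the cover is open on its stop, the pointer is on the mark to within about 0.5 mm, and the gripper is still holding the lever squeezed against the wing at about 58 N. My first try at the cover closed above the tab because the fingertips sit roughly 3 cm short of the stated TCP, so I went lower and lifted it on the second try.

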